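# Index a sample table by two handwheel turns and set its interlock cam

## Task

Turn the small ornament round for its next reading: crank the handwheel clockwise until the slack in its drive is taken up, then exactly two full turns more, so that the sample table moves on by 90 degrees. Only then turn the interlock's cam clockwise by its lever until its high point has pushed the sprung plunger fully in, leave it there, and let go. Leave the other things on the bench where they are.

Things in the scene. Friction and masses are not known exactly. Their poses are not given: they have to be found in the camera images.
- stage: fixed rotary stage: aluminium base, round steel sample table, black handwheel, horizontal steel detector cylinder (from 120 mm along x, 162 mm high). Origin on the bench under the table's axis, z up, x towards the detector; handwheel axis at x -130, y -110 mm
- table_axis (a point): centre of the sample table's top (170 mm across, 68 mm above the bench), on its vertical axis; a brass ornament at its centre reaches 117 mm high
- sample_table (a joint): angle of the sample table, rad: 0 at the start, grows clockwise seen from above, by pi/4 (45 deg) for each full clockwise turn of the handwheel once its slack is taken up. 8 black lines 45 deg apart (one broad) mark its rim; a fixed steel pointer stands beside the rim at the detector. Self-locking: it stays where the drive leaves it
- wheel_axis (a point): centre of the handwheel's top face (black disc 112 mm across, 68 mm above the bench, vertical axis). Lost motion: clockwise it first turns freely through an unknown 20 to 95 deg, then a dog meets the worm and the resistance at the crank jumps from under 1 N to about 6 N. The table stops with the wheel; turned back, it does not follow for almost a full turn
- crank_mid (a point): middle of the handwheel's crank grip, 45 mm from the wheel's axis: an upright grey sleeve 17 mm in diameter and 46 mm tall, its top 114 mm above the bench; it spins freely on its own pin, so it can be carried round without turning the hand
- interlock: fixed interlock unit: grey block 150 x 90 x 40 mm, on it a steel eccentric disc 44 mm across, 6 mm off its axis, a lever with an upright black knob, and a brass plunger in an aluminium housing (62 mm high). Origin on the bench, x from cam to plunger, z up; cam axis at x -30, y 0 mm
- cam_axis (a point): point on the cam's vertical axis, at the top face of its disc (54 mm above the bench)
- cam (a joint): angle of the cam, rad, grows clockwise seen from above; starts between 0 and 0.5. At 2.6 its high point looks straight at the plunger; the lever then points 120 deg anticlockwise of the interlock's x. On the way the lever sweeps the side away from the plunger. Friction holds it where it is left; no stop there, it can turn on to 4.0
- knob_mid (a point): middle of the cam lever's knob, 55 mm from the cam's axis: upright, black, 20 mm in diameter, 40 mm tall, its top 105 mm above the bench, narrower in its lowest 10 mm; spins freely on its pin. Turning it takes about 2 N, up to 3 N against the plunger's spring
- plunger (a joint): how far the sprung brass plunger is pushed into its housing, m: 0 at the start, 0.008 with the cam's high point on it; the cam first touches it at a cam angle of about 0.6 rad
- loupe_mid (a point): bystander: centre of a black eye loupe, 40 mm across, 38 mm tall
- jar_mid (a point): bystander: centre of an amber jar 48 mm across, 60 mm tall
- vial_mid (a point): bystander: centre of a clear vial 32 mm across, 70 mm tall
- dish_mid (a point): bystander: centre of a glass dish 90 mm across, 14 mm tall
- block_mid (a point): bystander: centre of an aluminium gauge block 50 x 30 x 20 mm
- driver_grip (a point): bystander: the handle of a grey screwdriver 170 mm long, lying on the bench
There are look-alikes about, which are no part of the job. Of the things that look like the interlock, the larger one is meant.

How it is judged:
On the way, in this order (a step that is already met when the one before it is completed fails the run):
1. the sample table has been moved on by 90 degrees (within 2.5 degrees) and has stopped, with the plunger still out (value of joint sample_table between 1.527 and 1.615 rad and velocity of joint sample_table between -0.03 and 0.03 rad/s and value of joint plunger below 0.001 m), for 0.3 s.
2. the cam's high point has pushed the plunger in (value of joint plunger above 0.007 m), for 0.3 s.
At the end, for the whole second after the job is handed in: the sample table stands 90 degrees (within 2.5) clockwise of where it started, the plunger is pushed in by more than 7 of its 8 mm by the cam, and both are at rest and released (value of joint sample_table between 1.527 and 1.615 rad and value of joint plunger above 0.007 m and velocity of joint sample_table between -0.03 and 0.03 rad/s and velocity of joint cam between -0.05 and 0.05 rad/s); the robot touches nothing.
It fails at once if the cam is moved against the plunger before the table has been indexed (value of joint plunger above 0.002 m and value of joint sample_table below 1.527 rad).
It fails at once if a bystander is moved by more than 30 mm (distance of any of loupe_mid, jar_mid, vial_mid, dish_mid, block_mid, driver_grip from where it was at the start of the episode above 0.03 m).
It also fails if it takes over 69 s, if anything falls off the work surface, if the arm or the gripper's body presses on something with over 40 N, if the wrist force passes 120 N, or if a joint passes its speed limit or range.

## Robot

A 6-joint arm with a two-finger parallel gripper is mounted at the origin on the work surface. World frame = base frame: x ahead of the robot, y to its left, z up, the work surface at z = 0. Lengths are in m, angles in rad, forces in N, time in s.
With the tool pointing down it reaches from about 0.375 to 0.9 m from the base axis. Payload 3.1 kg.
Tool frame: the origin (TCP) lies on the centre line of the jaws, within the pads' length; the fingertips stand robot.tip_reach ahead of it and the grasp point (between the pads) lies 8 mm behind it (robot.tip_reach is the distance from the TCP to the fingertips, in m); z points along the fingers, y is the line along which they close (so a half turn about z gives the same grasp; the last joint's range is limited). The gripper opens to 87 mm and grips with 3 to 60 N. Pads are 19 mm wide; open, the fingers measure 117 mm over their backs; the gripper's body (75 mm by 190 mm) begins 51 mm behind the grasp point.
Start: joints at [0.938, 0.527, 1.433, -0, 1.181, -0.178], TCP at [0.275, 0.561, 0.202] pointing down, gripper open.
Joint ranges: [-3.08, 3.08], [-0.75, 2.2], [0.22, 2.44], [-1.43, 4.57], [0, 2.65], [-2.85, 2.85]. Speed limits (rad/s): [2.79, 2.79, 3.14, 3.14, 3.14, 3.14].

## Interface

Orientations are given as a unit quaternion [x, y, z, w].
In Python, from rig import robot gives the robot as it stands.
- The arm moves only by the tool jog_arm, never from a script. Its argument "motion" is one flat list of numbers, 7 for each row, row after row: the shift along the tool's x, y, z scaled (see below), then the turn, a rotation vector about the tool's x, y, z scaled (see below), then the gripper's target within -1 to 1 (shut at 1, half-way at 0, fully open at -1). In form: [x, y, z, rx, ry, rz, hand, x, y, z, rx, ry, rz, hand, ...]. A call has 1 to 12 rows; each row shifts and turns the commanded pose from where the row before left it, along the tool's axes as they then stand; what a row does not reach is not made up. The controller multiplies each number of a shift by 4 cm and each number of a turn by 4 degrees. A row lasts 1/8 s, in which the tool goes at most 62.5 mm and 10.7 degrees, less where a joint would pass 70% of its speed; a pose out of reach is approached as far as the arm can. A call with a number of a shift or a turn outside -1 to 1 is refused whole. A call with a gripper value outside its range is refused whole. The fingers move at their own pace and stop on an object; "grip_force" is the grip in N (left out, the last holds). Time passes only in rows, so rows that do not move let the fingers close. It gives the time, the measured TCP pose, the force, the opening and the grip force at its end, in the units of the state.
- robot.get_obs(): the state, without advancing time (a new reading comes with each control period).
- robot.camera(name): name is "scene" or "side" or "wrist"; returns the picture (400x640x3 uint8, blue, green, red); there is no depth.
- robot.calibration(name): a dict with "fx", "fy", "cx", "cy" (pixels), "R" (3x3) and "t" (3): a world point X has camera coordinates R X + t; the wrist camera has in their place "T_tool_cam" (4x4, takes a point from camera to tool coordinates, whose origin is the TCP and whose axes are the flange's). Camera axes: x right, y down, z forward; pixel columns grow to the right and rows downward; lengths in m; the calibration is good to about 2 mm. A picture is of the moment at which its call begins: read the wrist's pose just before it. calibration takes no time and is no camera call.
- robot.hand_in(): hands the job in; it is judged then, once.
The state is a dict: "time": time; "q": joint angles; "joint_velocities": joint speeds; "joint_torque": joint torques, N m; "position": TCP position; "tool_rot": TCP orientation; "ft_force": force on the tool from outside, world axes, zero at the start; "moment": the same for the moment, N m; "grip_width": finger opening in m; "grip_force": force on a finger pad.
Only numpy, scipy, OpenCV 4.12 (cv2) and the standard library are available. Lean on these libraries where they do the work, as an engineer would, in place of code of your own. Each camera call takes 0.05 s, during which the arm holds its last target. There are 200 camera calls.

## Working session

There is one attempt and no reset: what is moved stays moved. The work goes in short steps, Python scripts to look and compute and a tool call to move; the robot and the scene stay as the last step left them, time stands still between calls to the robot, and variables do not carry over. Pictures are saved under pics/ and viewed, at most 10 in all, crops included, and the job is handed in when it is done.

Besides the shell and the picture viewer there is one more tool, called as name(argument=value, ...), one argument or row to a line, values as JSON. jog_arm: Moves the arm, as the interface text tells. Shifts and turns lie within -1 to 1; 1 stands for 4 cm of shift or 4 degrees of turn. Its arguments: {"type":"object","properties":{"motion":{"type":"array","items":{"type":"number"}},"grip_force":{"type":"number"}},"required":["motion"]}

```bash
mkdir -p pics; ls; python3 - <<'E'
from rig import robot
import cv2,numpy as np
o=robot.get_obs();print(o,getattr(robot,'tip_reach',None))
for n in("scene","side"):
    im=robot.camera(n);cv2.imwrite(f"pics/{n}0.png",im)
    print(n,robot.calibration(n))
print(robot.calibration("wrist"))
E
```

```text
pics
{'time': 0.0, 'q': array([ 9.37481247e-01,  5.28483477e-01,  1.43389580e+00, -2.00053240e-05,
        1.18135180e+00, -1.78483417e-01]), 'joint_velocities': array([-4.70943939e-04,  1.82673252e-04,  7.12455673e-06,  1.01184603e-03,
        1.16718727e-03, -1.01426445e-03]), 'joint_torque': array([ 5.44352060e-04, -4.40039170e+01, -1.76595247e+01,  6.34364784e-02,
        5.80394478e-02, -1.32943342e-04]), 'position': array([0.27408055, 0.56084953, 0.20076309]), 'tool_rot': array([ 2.25456808e-01,  9.74252577e-01, -9.85989972e-04, -4.13675823e-04]), 'ft_force': array([-0.3573592 , -0.15607737, -0.08203602]), 'moment': array([ 0.08301686, -0.03072175, -0.03577467]), 'grip_force': 0.0, 'grip_width': 0.08716984444482072} 0.011
scene {'fx': 369.4187671917179, 'fy': 369.4187671917179, 'cx': 319.10667897510456, 'cy': 202.46926647608143, 'R': array([[-0.29270726,  0.95614217, -0.01070526],
       [ 0.59280305,  0.17266971, -0.78661917],
       [-0.75027129, -0.23659525, -0.61734567]]), 't': array([ 0.19010552, -0.22698156,  1.45174578])}
side {'fx': 491.07570328730463, 'fy': 491.07570328730463, 'cx': 320.01243782927, 'cy': 194.7406058478211, 'R': array([[ 0.7145106 , -0.69962174,  0.00200619],
       [-0.49164157, -0.50414035, -0.71002188],
       [ 0.49775815,  0.50633183, -0.70417675]]), 't': array([-0.37404656,  0.31945491,  0.98349886])}
{'fx': 341.3683347147608, 'fy': 341.3683347147608, 'cx': 319.9777701418281, 'cy': 198.49472523537457, 'T_tool_cam': array([[ 4.03849967e-04, -9.67272840e-01, -2.53738231e-01,
         6.94283427e-02],
       [ 9.99999868e-01,  3.09962863e-04,  4.09994404e-04,
        -5.29961517e-04],
       [-3.17927022e-04, -2.53738363e-01,  9.67272837e-01,
        -1.83116990e-01],
       [ 0.00000000e+00,  0.00000000e+00,  0.00000000e+00,
         1.00000000e+00]])}
```

View pics/scene0.png

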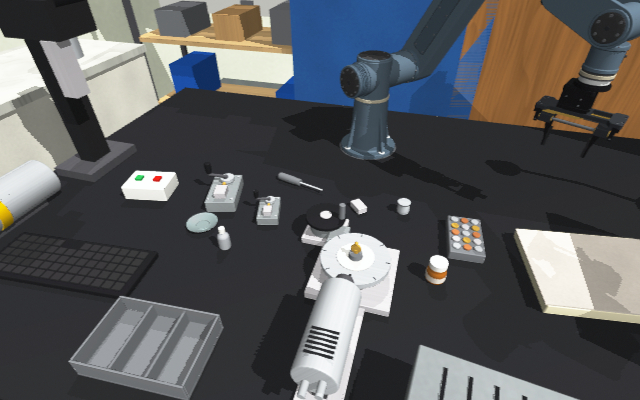

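View pics/side0.png

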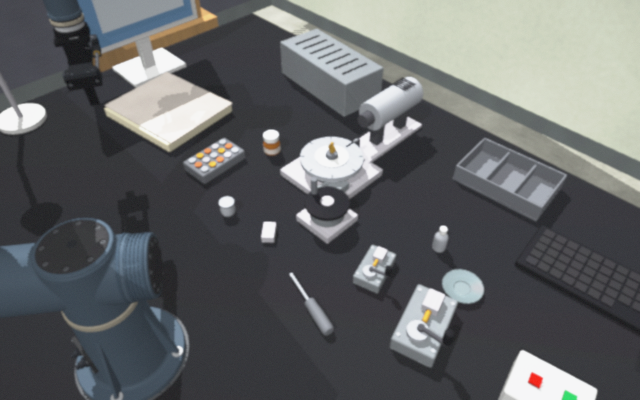

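The scene shows two interlock-like units, the larger at about (225,190) scene / (425,320) side and the smaller at (268,210) / (375,268). The larger is the one meant. The stage's table is at (355,258) scene and its handwheel at (326,217) scene / (327,204) side. I'll confirm in enlarged crops.

```bash
cat > h.py <<'E'
import numpy as np,cv2
from rig import robot
from scipy.spatial.transform import Rotation as Rn
def cam(n):
    c=robot.calibration(n)
    if n=="wrist":
        o=robot.get_obs();T=np.eye(4);T[:3,:3]=Rn.from_quat(o["tool_rot"]).as_matrix();T[:3,3]=o["position"]
        W=np.linalg.inv(T@np.array(c["T_tool_cam"]));return c,W[:3,:3],W[:3,3]
    return c,np.array(c["R"]),np.array(c["t"])
def ray(C,p):
    c,R,t=C;d=R.T@np.array([(p[0]-c["cx"])/c["fx"],(p[1]-c["cy"])/c["fy"],1]);return -R.T@t,d
def plane(C,p,z):
    o,d=ray(C,p);return o+d*(z-o[2])/d[2]
def proj(C,X):
    c,R,t=C;q=R@np.array(X)+t;return np.array([c["fx"]*q[0]/q[2]+c["cx"],c["fy"]*q[1]/q[2]+c["cy"]])
def tri(C1,p1,C2,p2):
    o1,d1=ray(C1,p1);o2,d2=ray(C2,p2)
    s=np.linalg.lstsq(np.c_[d1,-d2],o2-o1,rcond=None)[0];a=o1+s[0]*d1;b=o2+s[1]*d2
    return (a+b)/2,np.linalg.norm(a-b)
E
python3 - <<'E'
from h import *
a=cv2.imread("pics/scene0.png");b=cv2.imread("pics/side0.png")
f=lambda im,x,y:cv2.resize(im[y:y+75,x:x+100],(400,300),interpolation=cv2.INTER_CUBIC)
cv2.imwrite("pics/crop0.png",np.vstack([np.hstack([f(a,285,180),f(a,190,155)]),np.hstack([f(b,280,160),f(b,375,285)])]))
S,D=cam("scene"),cam("side")
print(plane(S,(326,217),.068),plane(D,(327,204),.068))
print(plane(S,(355,255),.068),plane(D,(333,157),.068))
print(plane(S,(225,190),.04),plane(D,(425,320),.04))
E
```

```text
[ 0.54334025 -0.01211648  0.068     ] [ 0.5269629 -0.020422   0.068    ]
[0.65966138 0.09457125 0.068     ] [0.66211962 0.09217317 0.068     ]
[ 0.47526265 -0.36083339  0.04      ] [ 0.45707827 -0.37166941  0.04      ]
```

View pics/crop0.png

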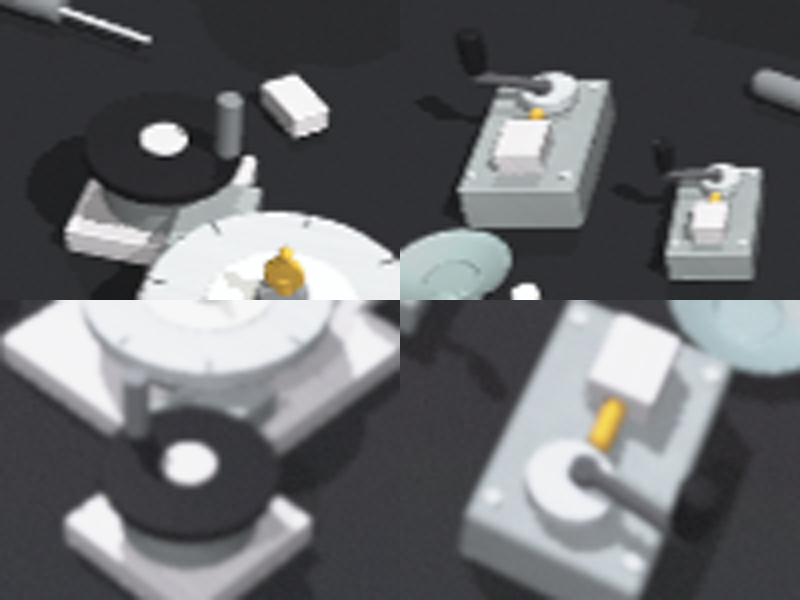

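The top-left and bottom-left crops show the handwheel: hub at (326,215) scene / (327.5,201) side, crank grip top at (342.5,204) / (313,179). In the right-hand crops the larger interlock is the unit with lever root at (227,177) scene / (421,328) side and knob top at (207.5,164) / (451,331). The smaller copy beside it is no part of the job.

jog_arm(
  motion=[-1,-0.85,0,0,0,0,-1,-1,-0.85,0,0,0,0,-1,-1,-0.85,0,0,0,0,-1,-1,-0.85,0,0,0,0,-1,-1,-0.85,0,0,0,0,-1,-1,-0.85,0,0,0,0,-1,-1,-0.85,0,0,0,0,-1,-1,-0.85,0,0,0,0,-1,-1,-0.85,0,0,0,0,-1,-1,-0.85,0,0,0,0,-1,-1,-0.85,0,0,0,0,-1,-1,-0.85,0,0,0,0,-1],
  grip_force=25,
)

```text
time: 1.6
position: [0.5267, -0.0175, 0.2015]
tool_rot: [0.226, 0.974, 0.0, -0.0]
ft_force: [0.6, 1.1, 1.4]
grip_width: 0.087
grip_force: 0.0
```

jog_arm(
  motion=[0,0,0,0,0,-1,-1,0,0,0,0,0,-1,-1,0,0,0,0,0,-1,-1,0,0,0,0,0,-1,-1,0,0,0,0,0,-1,-1,0,0,0,0,0,-1,-1,0,0,0,0,0,-0.5,-1,0,0,0,0,0,0,-1,0,0,0,0,0,0,-1],
)

```text
time: 2.72
position: [0.5264, -0.0159, 0.2017]
tool_rot: [0.001, 1.0, 0.0, -0.0]
ft_force: [-0.8, 0.3, 0.7]
grip_width: 0.0871
grip_force: 0.0
```

```bash
python3 - <<'E'
from h import *
W=cam("wrist");im=robot.camera("wrist");cv2.imwrite("pics/w1.png",im)
S,D=cam("scene"),cam("side")
for n,p,q in(("hub",(325.8,214.8),(327.5,201)),("grip",(342.5,204.2),(313.2,178.7)),("cam",(227,176.5),(420.7,328.5)),("knob",(207.5,163.8),(451,331))):
    X,e=tri(S,p,D,q);print(n,X.round(4),round(e,4),proj(W,X).round(1))
E
```

```text
hub [ 0.5348 -0.0148  0.0685] 0.0008 [321.4 193.4]
grip [0.5317 0.0309 0.1136] 0.0021 [377.  202.9]
cam [ 0.4259 -0.3796  0.055 ] 0.0036 [-78.9  74.3]
knob [ 0.4364 -0.4338  0.1001] 0.0028 [-207.8   82.9]
```

View pics/w1.png

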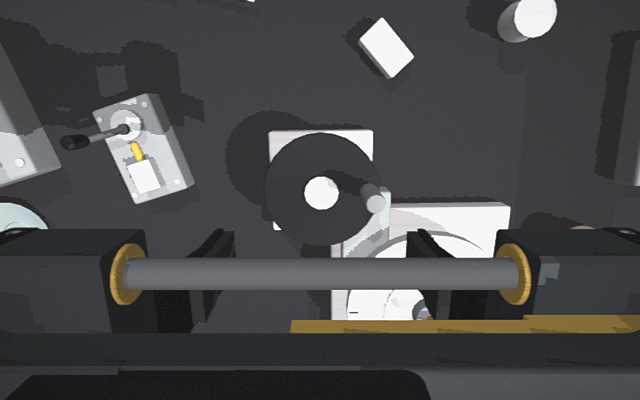

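The wrist view shows the wheel hub at (321,193) and the crank grip top at (376,204), which agree with the triangulated points. I'll go down over the grip and close.

jog_arm(
  motion=[-0.14,0.6,0,0,0,0,-1,0,0.55,0,0,0,0,-1,0,0,0.7,0,0,0,-1,0,0,0.7,0,0,0,-1,0,0,0.7,0,0,0,-1,0,0,0.63,0,0,0,-1,0,0,0,0,0,0,1,0,0,0,0,0,0,1,0,0,0,0,0,0,1,0,0,0,0,0,0,1,0,0,0,0,0,0,1,0,0,0,0,0,0,1],
  grip_force=25,
)

```text
time: 4.28
position: [0.5322, 0.0301, 0.0928]
tool_rot: [0.001, 1.0, -0.0, 0.0]
ft_force: [-0.3, 0.0, 0.2]
grip_width: 0.0353
grip_force: 0.0
```

```bash
cat >> h.py <<'E'
def arc(c,r,a0,a1,n):  # rows (tool x=-X,y=+Y) in 4 cm units, degrees clockwise = falling angle
    a=np.radians(np.linspace(a0,a1,n+1));P=c+r*np.c_[np.cos(a),np.sin(a)];d=np.diff(P,axis=0)/.04
    return np.c_[-d[:,0],d[:,1]].round(3)
E
python3 - <<'E'
from h import *
o=robot.get_obs();p=o["position"][:2];c=np.array([.535,-.0148]);v=p-c
print(o["position"],o["grip_width"],o["grip_force"],o["ft_force"],np.hypot(*v),np.degrees(np.arctan2(v[1],v[0])))
print(arc(c,.045,94,4,6).tolist());
E
```

```text
[0.53221522 0.03007323 0.09277505] 0.03528530486784331 0.0 [-0.31680895  0.02165274  0.15390303] 0.04495955929933056 93.55115932952503
[[-0.293, -0.018], [-0.279, -0.093], [-0.245, -0.162], [-0.195, -0.22], [-0.131, -0.263], [-0.059, -0.288]]
```

jog_arm(
  motion=[0,0,0,0,0,0,1,0,0,0,0,0,0,1,0,0,0,0,0,0,1,0,0,0,0,0,0,1,0,0,0,0,0,0,1],
)

```text
time: 4.9
position: [0.5338, 0.0299, 0.0939]
tool_rot: [0.0, 1.0, -0.0, 0.002]
ft_force: [-0.4, 0.6, 7.1]
grip_width: 0.0003
grip_force: 3.7
```

jog_arm(
  motion=[-0.293,-0.018,0,0,0,0,1,0,0,0,0,0,0,1],
)

```text
time: 5.15
position: [0.5462, 0.0285, 0.0939]
tool_rot: [0.0, 1.0, -0.001, 0.002]
ft_force: [-0.6, -1.7, 8.8]
grip_width: 0.0002
grip_force: 4.4
```

jog_arm(
  motion=[-0.14,-0.04,0,0,0,0,1,-0.14,-0.053,0,0,0,0,1],
)

```text
time: 5.4
position: [0.5555, 0.0247, 0.0939]
tool_rot: [0.0, 1.0, -0.001, 0.001]
ft_force: [-3.4, -2.9, 9.2]
grip_width: 0.0005
grip_force: 4.6
```

The fingers closed on nothing (width 0) with an upward force of about 8 N. I'll stop and look.

```bash
python3 - <<'E'
from h import *
f=lambda im,x,y:cv2.resize(im[y:y+75,x:x+100],(400,300),interpolation=cv2.INTER_CUBIC)
a=robot.camera("scene");b=robot.camera("side");w=robot.camera("wrist")
cv2.imwrite("pics/c2.png",np.vstack([np.hstack([f(a,285,180),f(b,280,150)]),np.hstack([cv2.resize(w,(400,300)),cv2.resize(w[150:350,220:480],(400,300))])]))
E
```

```text
(no output)
```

View pics/c2.png

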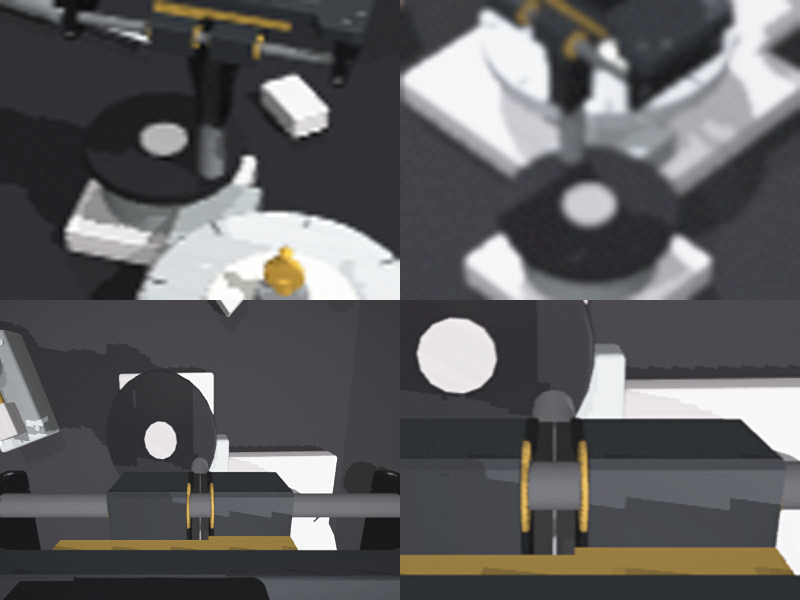

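The crops show the fingers shut with the sleeve whole and visible at the fingertips, bottom at about (338,224) scene and (323,191) side. I'll work out where it stands relative to the tips.

```bash
python3 - <<'E'
from h import *
S,D,W=cam("scene"),cam("side"),cam("wrist")
o=robot.get_obs();p=o["position"];print(p,o["ft_force"])
print("bottom",plane(S,(338,224),.068),plane(D,(323,191),.068))
print("wrist top of sleeve",plane(W,(318.8,213),.114),"hub",plane(W,(257.4,186.7),.068))
for z in(.068,.083,.094,.114): print(z,proj(W,[p[0],p[1],z]),proj(S,[p[0],p[1],z]),proj(D,[p[0],p[1],z]))
E
```

```text
[0.55603442 0.02435352 0.09389475] [-0.50124673 -2.91848375  8.09619235]
bottom [0.5619489  0.02648758 0.068     ] [0.5516528 0.0183422 0.068    ]
wrist top of sleeve [0.53662817 0.0235628  0.114     ] hub [ 0.53367885 -0.01520206  0.068     ]
0.068 [320.43441569 220.59141679] [337.78960905 222.44170836] [322.55623485 188.9370309 ]
0.083 [320.41765352 228.53374293] [337.90590438 218.17199835] [322.59053622 184.5789187 ]
0.094 [320.40377435 235.11002875] [337.99259772 214.9891072 ] [322.6160723  181.33446764]
0.114 [320.37422699 249.11028524] [338.15336937 209.08647734] [322.66335158 175.32746477]
```

```bash
python3 - <<'E'
from h import *
g=lambda im:(255*(im/255.)**.45).astype(np.uint8)
a=robot.camera("scene");b=robot.camera("side");w=robot.camera("wrist")
r=lambda im:cv2.resize(g(im),(400,300),interpolation=cv2.INTER_CUBIC)
cv2.imwrite("pics/c3.png",np.vstack([np.hstack([r(a[185:230,308:368]),r(b[150:195,293:353])]),cv2.resize(g(w[190:270,213:426]),(800,300),interpolation=cv2.INTER_CUBIC)]))
E
```

```text
(no output)
```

View pics/c3.png

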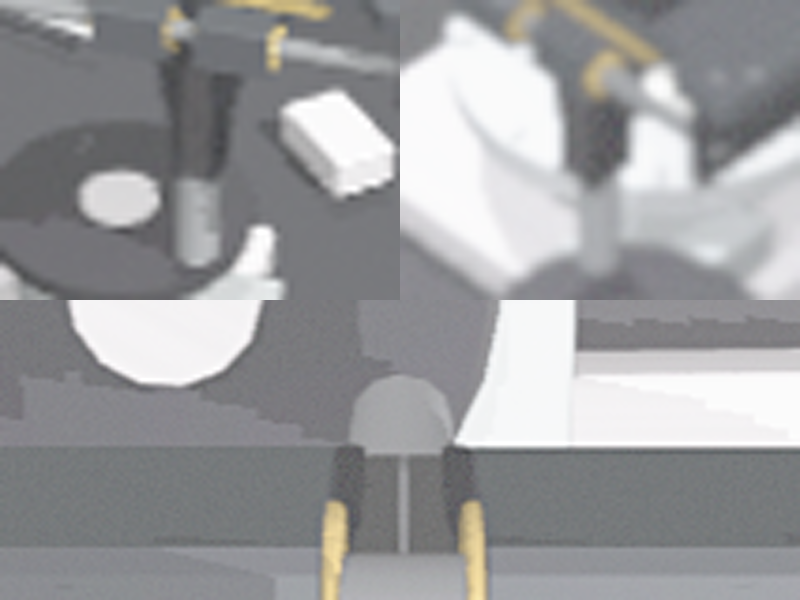

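The picture settles it. The sleeve stands under the shut fingertips, whose edge is at wrist row 230, so the tips are at about z 0.11. They closed over the sleeve's top, about 20 mm higher than assumed. I'll open, check the tips' height in the view, and go lower.

jog_arm(
  motion=[0,0,-0.1,0,0,0,-0.3,0,0,0,0,0,0,-0.3,0,0,0,0,0,0,-0.3,0,0,0,0,0,0,-0.3,0,0,0,0,0,0,-0.3,0,0,0,0,0,0,-0.3],
)

```text
time: 6.45
position: [0.555, 0.0257, 0.0964]
tool_rot: [0.0, 1.0, 0.0, -0.0]
ft_force: [-0.2, 1.0, -0.2]
grip_width: 0.0517
grip_force: 0.0
```

```bash
python3 - <<'E'
from h import *
o=robot.get_obs();p=o["position"];print(p,o["grip_width"],o["ft_force"],o["tool_rot"])
W=cam("wrist");w=robot.camera("wrist")
g=lambda im:(255*(im/255.)**.45).astype(np.uint8)
cv2.imwrite("pics/c4.png",cv2.resize(g(w[160:280,200:440]),(800,400),interpolation=cv2.INTER_CUBIC))
hw=o["grip_width"]/2
for z in (.086,.1,.117): print(z,proj(W,[p[0]-.0095,p[1]+hw,z]),proj(W,[p[0]-.0095,p[1]-hw,z]))
for z in (.068,.114): print("sleeve@tcp",z,proj(W,[p[0],p[1],z]))
E
```

```text
[0.55501615 0.02565961 0.09644597] 0.051677665438878 [-0.18245629  0.9845603  -0.21479999] [ 4.73540753e-04  9.99999883e-01  1.63492389e-05 -9.21943031e-05]
0.086 [363.93684278 213.67181728] [276.81464942 213.72165383]
0.1 [367.09200369 221.17568613] [273.72557269 221.22916787]
0.117 [371.58926113 231.87144176] [269.32250238 231.93013617]
sleeve@tcp 0.068 [320.34340636 219.44076004]
sleeve@tcp 0.114 [320.45073085 247.08367374]
```

View pics/c4.png

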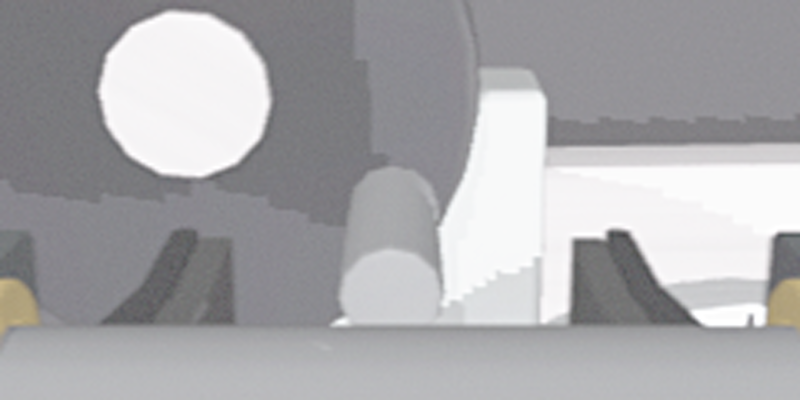

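The view shows the sleeve top at (317,247), centred between the fingers, and the tips at rows 231, which is z of about 0.117. I'll go down in gentle rows and watch the force.

jog_arm(
  motion=[0,-0.03,0.2,0,0,0,-0.3,0,0,0.2,0,0,0,-0.3,0,0,0,0,0,0,-0.3],
)

```text
time: 6.88
position: [0.5542, 0.0245, 0.0795]
tool_rot: [0.001, 1.0, 0.0, -0.001]
ft_force: [-0.1, 0.2, -0.1]
grip_width: 0.0564
grip_force: 0.0
```

jog_arm(
  motion=[0,0,0.1,0,0,0,-0.3,0,0,0.1,0,0,0,-0.3,0,0,0,0,0,0,-0.3],
)

```text
time: 7.25
position: [0.5548, 0.0245, 0.0722]
tool_rot: [0.0, 1.0, 0.0, -0.0]
ft_force: [-0.1, -0.8, 0.4]
grip_width: 0.0567
grip_force: 0.0
```

jog_arm(
  motion=[0,0,0.1,0,0,0,-0.3,0,0,0.1,0,0,0,-0.3,0,0,0,0,0,0,1,0,0,0,0,0,0,1,0,0,0,0,0,0,1,0,0,0,0,0,0,1,0,0,0,0,0,0,1,0,0,0,0,0,0,1,0,0,0,0,0,0,1],
)

```text
time: 8.38
position: [0.555, 0.0243, 0.0646]
tool_rot: [0.0, 1.0, -0.0, -0.0]
ft_force: [-0.9, -1.2, 0.5]
grip_width: 0.0161
grip_force: 25.0
```

Gripped properly now (16 mm, 25 N). I'll print the arc rows.

```bash
python3 - <<'E'
from h import *
c=np.array([.535,-.0148])
for i,(r,a) in enumerate(zip(arc(c,.045,63,63-360,24),np.arange(48,48-360,-15))): print(int(a),r.tolist())
E
```

```text
48 [-0.242, -0.166]
33 [-0.191, -0.223]
18 [-0.126, -0.265]
3 [-0.054, -0.289]
-12 [0.023, -0.293]
-27 [0.098, -0.277]
-42 [0.166, -0.242]
-57 [0.223, -0.191]
-72 [0.265, -0.126]
-87 [0.289, -0.054]
-102 [0.293, 0.023]
-117 [0.277, 0.098]
-132 [0.242, 0.166]
-147 [0.191, 0.223]
-162 [0.126, 0.265]
-177 [0.054, 0.289]
-192 [-0.023, 0.293]
-207 [-0.098, 0.277]
-222 [-0.166, 0.242]
-237 [-0.223, 0.191]
-252 [-0.265, 0.126]
-267 [-0.289, 0.054]
-282 [-0.293, -0.023]
-297 [-0.277, -0.098]
```

jog_arm(
  motion=[-0.26,-0.13,0,0,0,0,1,0,0,0,0,0,0,1],
)

```text
time: 8.62
position: [0.5645, 0.0173, 0.0645]
tool_rot: [-0.0, 1.0, -0.001, -0.002]
ft_force: [-3.8, -4.7, 5.2]
grip_width: 0.0158
grip_force: 25.0
```

jog_arm(
  motion=[-0.173,-0.259,0,0,0,0,1,0,0,0,0,0,0,1],
)

```text
time: 8.88
position: [0.5722, 0.0073, 0.0645]
tool_rot: [0.001, 1.0, -0.001, -0.001]
ft_force: [-3.9, -1.6, 4.7]
grip_width: 0.0161
grip_force: 25.0
```

jog_arm(
  motion=[-0.126,-0.265,0,0,0,0,1,0,0,0,0,0,0,1],
)

```text
time: 9.12
position: [0.5764, -0.0031, 0.0645]
tool_rot: [0.001, 1.0, -0.0, -0.002]
ft_force: [-6.3, -1.0, 5.9]
grip_width: 0.0161
grip_force: 25.0
```

jog_arm(
  motion=[-0.024,-0.289,0,0,0,0,1,0,0,0,0,0,0,1],
)

```text
time: 9.38
position: [0.578, -0.0143, 0.0645]
tool_rot: [0.001, 1.0, 0.0, -0.001]
ft_force: [-4.7, -0.7, 5.1]
grip_width: 0.016
grip_force: 25.0
```

jog_arm(
  motion=[0.03,-0.293,0,0,0,0,1,0,0,0,0,0,0,1],
)

```text
time: 9.62
position: [0.577, -0.0243, 0.0646]
tool_rot: [0.001, 1.0, 0.001, -0.0]
ft_force: [-3.8, 5.0, 4.3]
grip_width: 0.0163
grip_force: 25.0
```

The resistance jumped to about 5 N at a crank angle near -12 deg, so the slack is taken up there. Now I crank on.

jog_arm(
  motion=[0.11,-0.277,0,0,0,0,1,0.166,-0.242,0,0,0,0,1,0.223,-0.191,0,0,0,0,1,0.265,-0.126,0,0,0,0,1,0.289,-0.054,0,0,0,0,1,0.293,0.023,0,0,0,0,1],
)

```text
time: 10.38
position: [0.5291, -0.06, 0.0647]
tool_rot: [0.002, 1.0, -0.0, 0.006]
ft_force: [8.2, 4.7, -6.1]
grip_width: 0.0162
grip_force: 25.0
```

```bash
cat >> h.py <<'E'
def prof(n,im,c,r=.080,z=.068,w=.004):
    C=cam(n);g=cv2.cvtColor(im,cv2.COLOR_BGR2GRAY).astype(np.float32);a=np.radians(np.arange(0,360,.25));v=[]
    for rr in (r-w,r,r+w):
        P=np.array([proj(C,[c[0]+rr*np.cos(t),c[1]+rr*np.sin(t),z]) for t in a],np.float32)
        v.append(cv2.remap(g,P[None,:,0],P[None,:,1],cv2.INTER_CUBIC)[0])
    v=np.mean(v,0);return v-cv2.blur(np.r_[v,v,v].reshape(1,-1),(81,1))[0][1440:2880]
E
python3 - <<'E'
from h import *
from scipy.signal import find_peaks
for n in("scene","side"):
    im=cv2.imread(f"pics/{n}0.png");g=cv2.cvtColor(im,cv2.COLOR_BGR2GRAY);C=cam(n)
    k=proj(C,[.66,.093,.068]);m=(g>185).astype(np.uint8);
    # table ellipse: bright blob containing table centre
    x,y=k.astype(int);print(n,k,g[y,x-14:x+15:4])
    for c in ([.66,.093],[.664,.091],[.657,.094]):
        v=prof(n,im,c);p,_=find_peaks(-v,prominence=12);print(c,[(p_/4,int(-v[p_])) for p_ in p])
E
```

```text
scene [354.33246213 254.96386443] [254 254 150 142 142 152 254 254]
[0.66, 0.093] [(np.float64(8.75), 58), (np.float64(45.75), 58), (np.float64(74.0), 2), (np.float64(88.25), 72), (np.float64(104.25), 0), (np.float64(132.75), 53), (np.float64(144.75), 9), (np.float64(155.75), 8), (np.float64(160.0), 6), (np.float64(165.25), 7), (np.float64(178.75), 21), (np.float64(200.0), 29), (np.float64(225.75), 37), (np.float64(242.75), 6), (np.float64(252.75), 14), (np.float64(267.0), 4), (np.float64(273.0), 46), (np.float64(279.25), 3), (np.float64(307.0), 6), (np.float64(318.5), 58), (np.float64(330.0), -1), (np.float64(343.0), 85)]
[0.664, 0.091] [(np.float64(11.5), 47), (np.float64(35.75), 1), (np.float64(48.75), 76), (np.float64(77.0), 2), (np.float64(91.0), 60), (np.float64(133.75), 51), (np.float64(155.75), 4), (np.float64(165.0), 4), (np.float64(177.5), 40), (np.float64(198.0), 19), (np.float64(222.5), 44), (np.float64(239.5), 6), (np.float64(251.5), 15), (np.float64(264.25), 12), (np.float64(269.75), 34), (np.float64(281.75), 5), (np.float64(306.0), 6), (np.float64(317.5), 44), (np.floa
[... 544 characters left out ...]
47 247 194 115 104 221 247 247]
[0.66, 0.093] [(np.float64(5.0), 70), (np.float64(47.75), 11), (np.float64(89.25), 10), (np.float64(132.0), 19), (np.float64(177.25), 12), (np.float64(223.75), 13), (np.float64(273.0), 15), (np.float64(307.75), 8), (np.float64(320.0), 10)]
[0.664, 0.091] [(np.float64(7.0), 58), (np.float64(50.75), 12), (np.float64(133.25), 11), (np.float64(175.5), 14), (np.float64(220.75), 16), (np.float64(270.75), 10), (np.float64(307.0), 10), (np.float64(351.5), 14)]
[0.657, 0.094] [(np.float64(4.0), 74), (np.float64(46.0), 9), (np.float64(87.0), 11), (np.float64(130.5), 26), (np.float64(178.25), 7), (np.float64(226.0), 11), (np.float64(275.25), 16), (np.float64(320.5), 15)]
```

The rim lines are clear at the start (scene lines near 45.75, 88.25, 132.75, 178.75, 225.75, 273 and 318.5 deg). After exactly 90 deg they must fall on the same places. I'll crank on.

jog_arm(
  motion=[0.277,0.098,0,0,0,0,1,0.242,0.166,0,0,0,0,1,0.191,0.223,0,0,0,0,1,0.126,0.265,0,0,0,0,1,0.054,0.289,0,0,0,0,1,-0.023,0.293,0,0,0,0,1,-0.098,0.277,0,0,0,0,1,-0.166,0.242,0,0,0,0,1,-0.223,0.191,0,0,0,0,1,-0.265,0.126,0,0,0,0,1,-0.289,0.054,0,0,0,0,1,-0.293,-0.023,0,0,0,0,1],
)

```text
time: 11.88
position: [0.5392, 0.0296, 0.0645]
tool_rot: [0.001, 1.0, 0.001, -0.003]
ft_force: [-7.0, 2.3, 7.8]
grip_width: 0.016
grip_force: 25.0
```

```bash
cat > m.py <<'E'
from h import *
from scipy.signal import find_peaks
o=robot.get_obs();v=o["position"][:2]-[.535,-.0148];print(o["time"],o["position"],o["ft_force"],np.hypot(*v),np.degrees(np.arctan2(v[1],v[0])))
c=[.66,.093]
for n in("scene","side"):
    print(n)
    a=prof(n,cv2.imread(f"pics/{n}0.png"),c);b=prof(n,robot.camera(n),c)
    for v in(a,b): print([(float(p_/4),int(-v[p_])) for p_ in find_peaks(-v,prominence=12)[0] if -v[p_]>8])
E
python3 m.py
```

```text
11.875 [0.53920503 0.02964548 0.06446142] [-6.9869101   2.25035027  7.80226296] 0.04464396131279271 84.59528052835114
scene
[(8.75, 58), (45.75, 58), (88.25, 72), (132.75, 53), (144.75, 9), (155.75, 8), (178.75, 21), (200.0, 29), (225.75, 37), (252.75, 14), (273.0, 46), (318.5, 58), (343.0, 85)]
[(9.75, 46), (55.25, 60), (99.0, 66), (126.0, 12), (143.75, 62), (155.75, 10), (189.5, 36), (200.0, 15), (237.0, 27), (250.75, 13), (272.25, 12), (284.0, 55), (329.0, 131), (343.0, 80)]
side
[(5.0, 70), (47.75, 11), (89.25, 10), (132.0, 19), (177.25, 12), (223.75, 13), (273.0, 15), (307.75, 8), (320.0, 10)]
[(14.5, 15), (33.25, 62), (121.75, 15), (138.75, 16), (156.5, 27), (176.5, 28), (192.0, 17), (205.0, 11), (222.75, 26), (263.75, 15), (282.0, 16), (308.5, 9), (330.25, 35)]
```

The table has moved 34.3 deg at a crank angle of about 85 deg, which puts contact at about -1 deg. That leaves roughly 446 deg of crank, so I'll do 405 of it and measure.

jog_arm(
  motion=[-0.277,-0.098,0,0,0,0,1,-0.242,-0.166,0,0,0,0,1,-0.191,-0.223,0,0,0,0,1,-0.126,-0.265,0,0,0,0,1,-0.054,-0.289,0,0,0,0,1,0.023,-0.293,0,0,0,0,1,0.098,-0.277,0,0,0,0,1,0.166,-0.242,0,0,0,0,1,0.223,-0.191,0,0,0,0,1,0.265,-0.126,0,0,0,0,1,0.289,-0.054,0,0,0,0,1,0.293,0.023,0,0,0,0,1],
)

```text
time: 13.48
position: [0.5291, -0.0599, 0.0647]
tool_rot: [0.002, 1.0, -0.0, 0.006]
ft_force: [9.4, 5.1, -5.9]
grip_width: 0.0162
grip_force: 25.0
```

jog_arm(
  motion=[0.277,0.098,0,0,0,0,1,0.242,0.166,0,0,0,0,1,0.191,0.223,0,0,0,0,1,0.126,0.265,0,0,0,0,1,0.054,0.289,0,0,0,0,1,-0.023,0.293,0,0,0,0,1,-0.098,0.277,0,0,0,0,1,-0.166,0.242,0,0,0,0,1,-0.223,0.191,0,0,0,0,1,-0.265,0.126,0,0,0,0,1,-0.289,0.054,0,0,0,0,1,-0.293,-0.023,0,0,0,0,1],
)

```text
time: 14.98
position: [0.5392, 0.0296, 0.0645]
tool_rot: [0.001, 1.0, 0.001, -0.003]
ft_force: [-7.7, 2.2, 7.7]
grip_width: 0.016
grip_force: 25.0
```

jog_arm(
  motion=[-0.277,-0.098,0,0,0,0,1,-0.242,-0.166,0,0,0,0,1,-0.191,-0.223,0,0,0,0,1,0,0,0,0,0,0,1],
)

```text
time: 15.48
position: [0.5708, 0.0093, 0.0646]
tool_rot: [0.001, 1.0, 0.001, 0.0]
ft_force: [-3.8, 2.8, 5.2]
grip_width: 0.0162
grip_force: 25.0
```

```bash
python3 m.py
```

```text
15.475 [0.57083262 0.00933935 0.0645544 ] [-3.77257927  2.77117354  5.20974895] 0.04320514738534413 33.96695492307512
scene
[(8.75, 58), (45.75, 58), (88.25, 72), (132.75, 53), (144.75, 9), (155.75, 8), (178.75, 21), (200.0, 29), (225.75, 37), (252.75, 14), (273.0, 46), (318.5, 58), (343.0, 85)]
[(8.75, 59), (49.5, 63), (92.25, 78), (126.0, 11), (137.25, 62), (148.25, 8), (160.0, 8), (165.25, 8), (183.0, 11), (199.75, 19), (230.25, 31), (242.5, 18), (254.75, 16), (277.25, 82), (322.75, 83), (343.0, 80)]
side
[(5.0, 70), (47.75, 11), (89.25, 10), (132.0, 19), (177.25, 12), (223.75, 13), (273.0, 15), (307.75, 8), (320.0, 10)]
[(66.25, 38), (96.5, 40), (117.5, 54), (181.0, 8), (210.75, 71), (232.5, 29), (252.0, 32), (313.0, 32)]
```

4.2 deg of table remain, which is about 34 deg of crank.

jog_arm(
  motion=[-0.126,-0.265,0,0,0,0,1,-0.054,-0.289,0,0,0,0,1,-0.003,-0.07,0,0,0,0,1,0,0,0,0,0,0,1],
)

```text
time: 16.08
position: [0.5779, -0.0153, 0.0646]
tool_rot: [0.001, 1.0, 0.001, 0.0]
ft_force: [-2.3, 4.9, 3.2]
grip_width: 0.0163
grip_force: 25.0
```

```bash
python3 m.py|grep -v side|head -4
```

```text
16.075 [ 0.57794606 -0.01534992  0.0645749 ] [-2.31780242  4.93577484  3.15193086] 0.04294958095770382 -0.7336270777132836
scene
[(8.75, 58), (45.75, 58), (88.25, 72), (132.75, 53), (144.75, 9), (155.75, 8), (178.75, 21), (200.0, 29), (225.75, 37), (252.75, 14), (273.0, 46), (318.5, 58), (343.0, 85)]
[(8.75, 61), (45.75, 52), (88.25, 67), (133.0, 53), (144.75, 10), (155.75, 8), (165.25, 8), (178.75, 24), (200.0, 29), (225.75, 36), (252.75, 18), (272.75, 82), (319.0, 59), (343.0, 90)]
```

The lines coincide with the start (error ≲0.2 deg), and the broad line has moved from about 3 to 273 deg, i.e. by 90. I'll release the crank and go to the cam lever.

jog_arm(
  motion=[0,0,0,0,0,0,-0.6,0,0,0,0,0,0,-0.6,0,0,0,0,0,0,-0.6,0,0,-0.75,0,0,0,-0.6,0,0,-0.75,0,0,0,-0.6,0,0,-0.75,0,0,0,-0.6],
)

```text
time: 16.92
position: [0.578, -0.0166, 0.1553]
tool_rot: [0.001, 1.0, -0.0, 0.0]
ft_force: [0.8, -1.4, -0.5]
grip_width: 0.0659
grip_force: 0.0
```

jog_arm(
  motion=[0.322,-0.951,0,0,0,0,-0.6,0.322,-0.951,0,0,0,0,-0.6,0.322,-0.951,0,0,0,0,-0.6,0.322,-0.951,0,0,0,0,-0.6,0.322,-0.951,0,0,0,0,-0.6,0.322,-0.951,0,0,0,0,-0.6,0.322,-0.951,0,0,0,0,-0.6,0.322,-0.951,0,0,0,0,-0.6,0.322,-0.951,0,0,0,0,-0.6,0.322,-0.951,0,0,0,0,-0.6,0.322,-0.951,0,0,0,0,-0.6,0,0,0,0,0,0,-0.6],
)

```text
time: 18.42
position: [0.4346, -0.4383, 0.1545]
tool_rot: [0.002, 1.0, -0.001, 0.0]
ft_force: [0.6, -0.1, -0.0]
grip_width: 0.0693
grip_force: 0.0
```

```bash
python3 m.py|grep -v side|sed -n '1p;4p'; python3 - <<'E'
from h import *
W=cam("wrist");w=robot.camera("wrist")
g=lambda im:(255*(im/255.)**.45).astype(np.uint8)
cv2.imwrite("pics/c5.png",cv2.resize(g(w[80:290,180:500]),(800,525),interpolation=cv2.INTER_CUBIC))
for X in([.4259,-.3796,.054],[.4364,-.4338,.105]): print(proj(W,X))
# direction cam->housing from the earlier w1 view
c=robot.calibration("wrist");T=np.eye(4);T[:3,:3]=np.diag([-1,1,-1]);T[:3,3]=[.5264,-.0159,.2017];V=np.linalg.inv(T@np.array(c["T_tool_cam"]));V=(c,V[:3,:3],V[:3,3])
for p,z in(((123,129),.058),((145,177),.062),((68,142),.105)): print(plane(V,p,z))
E
```

```text
18.425 [ 0.4346269  -0.43830954  0.1544682 ] [ 0.55981324 -0.12746933 -0.04729429] 0.4352414137640517 -103.33326807367132
[(8.75, 60), (45.75, 52), (88.25, 68), (133.0, 48), (144.75, 8), (178.75, 25), (200.0, 26), (225.75, 34), (242.5, 11), (252.75, 14), (272.5, 82), (319.0, 58), (342.75, 76)]
[384.92326889 182.42512997]
[321.27475611 211.97114804]
[ 0.4751148  -0.20120737  0.058     ]
[ 0.52018973 -0.18440406  0.062     ]
[ 0.48285759 -0.22077568  0.105     ]
```

View pics/c5.png

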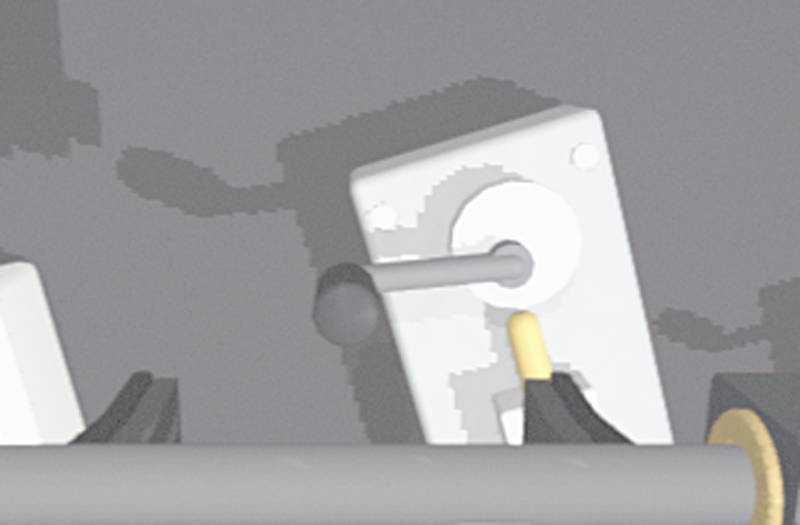

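The view shows the larger interlock: knob top at crop (347,312), lever root at (512,263), block edges from (352,175) to (432,440) and from (600,115) to (672,440).

```bash
python3 - <<'E'
from h import *
W=cam("wrist");f=lambda x,y,z:plane(W,(x/2.5+180,y/2.5+80),z)
k=f(347,312,.105);a=f(512,263,.06);d=f(512,245,.054)
print("knob",k,"axis",a,"disc",d)
for e in(((352,175),(432,440)),((600,115),(672,440))):
    v=f(*e[1],.04)-f(*e[0],.04);print("edge dir",np.degrees(np.arctan2(v[1],v[0])))
v=(k-a)[:2];al=np.degrees(np.arctan2(v[1],v[0]));print("lever",al,np.hypot(*v));print(robot.get_obs()["position"])
for r,s in zip(arc(a[:2],.055,al,al-150,15),range(15)): print(s,r.tolist())
E
```

```text
knob [ 0.43134619 -0.43470383  0.105     ] axis [ 0.42715326 -0.37990318  0.06      ] disc [ 0.42225283 -0.37902583  0.054     ]
edge dir 16.84189849345743
edge dir 16.688822398499568
lever -85.62469121624969 0.05496082217396989
[ 0.43540405 -0.43369109  0.15422078]
0 [0.24, 0.003]
1 [0.236, 0.044]
2 [0.224, 0.084]
3 [0.206, 0.122]
4 [0.182, 0.156]
5 [0.152, 0.185]
6 [0.118, 0.209]
7 [0.08, 0.226]
8 [0.039, 0.236]
9 [-0.003, 0.24]
10 [-0.044, 0.236]
11 [-0.084, 0.224]
12 [-0.122, 0.206]
13 [-0.156, 0.182]
14 [-0.185, 0.152]
```

jog_arm(
  motion=[0.1,-0.03,0.6,0,0,0,-0.6,0,0,0.6,0,0,0,-0.6,0,0,0.6,0,0,0,-0.6,0,0,0.3,0,0,0,-0.6,0,0,0.22,0,0,0,-0.6,0,0,0,0,0,0,1,0,0,0,0,0,0,1,0,0,0,0,0,0,1,0,0,0,0,0,0,1,0,0,0,0,0,0,1,0,0,0,0,0,0,1,0,0,0,0,0,0,1],
  grip_force=20,
)

```text
time: 20.08
position: [0.4317, -0.4361, 0.0619]
tool_rot: [0.001, 1.0, -0.0, 0.0]
ft_force: [-0.2, -1.4, 0.4]
grip_width: 0.0191
grip_force: 20.0
```

jog_arm(
  motion=[0,0,0,0,0,0,1,0,0,0,0,0,0,1,0,0,0,0,0,0,1],
)

```text
time: 20.45
position: [0.4317, -0.436, 0.0619]
tool_rot: [0.0, 1.0, -0.0, 0.0]
ft_force: [-0.5, -1.7, 0.4]
grip_width: 0.0194
grip_force: 20.0
```

Gripped (19 mm). Next I turn the cam clockwise by about 138 deg, in two calls.

jog_arm(
  motion=[0.24,0.003,0,0,0,0,1,0.236,0.044,0,0,0,0,1,0.224,0.084,0,0,0,0,1,0.206,0.122,0,0,0,0,1,0.182,0.156,0,0,0,0,1,0.152,0.185,0,0,0,0,1,0,0,0,0,0,0,1],
)

```text
time: 21.32
position: [0.3801, -0.4109, 0.0619]
tool_rot: [0.0, 1.0, 0.001, -0.001]
ft_force: [-3.0, -1.8, 1.1]
grip_width: 0.0195
grip_force: 20.0
```

jog_arm(
  motion=[0.118,0.209,0,0,0,0,1,0.08,0.226,0,0,0,0,1,0.039,0.236,0,0,0,0,1,-0.003,0.24,0,0,0,0,1,-0.044,0.236,0,0,0,0,1,-0.084,0.224,0,0,0,0,1,-0.122,0.206,0,0,0,0,1,-0.13,0.15,0,0,0,0,1,0,0,0,0,0,0,1],
)

```text
time: 22.45
position: [0.388, -0.3418, 0.0618]
tool_rot: [0.001, 1.0, 0.001, 0.0]
ft_force: [2.3, -0.5, -0.4]
grip_width: 0.019
grip_force: 20.0
```

```bash
python3 - <<'E'
from h import *
o=robot.get_obs();v=o["position"][:2]-[.4272,-.3799];print(o["position"],o["ft_force"],o["grip_width"],np.hypot(*v),np.degrees(np.arctan2(v[1],v[0])))
E
```

```text
[ 0.38797842 -0.34178556  0.06175992] [ 2.30011858 -0.50421475 -0.35963964] 0.0190388190095168 0.05469042971967019 135.82018373230628
```

The lever is at 135.8 deg (target 136.8). I'll release and rise.

jog_arm(
  motion=[0,0,0,0,0,0,-0.6,0,0,0,0,0,0,-0.6,0,0,0,0,0,0,-0.6,0,0,0,0,0,0,-0.6,0,0,-0.6,0,0,0,-0.6,0,0,-0.8,0,0,0,-0.6,0,0,-0.8,0,0,0,-0.6,0,0,-0.8,0,0,0,-0.6,0,0,0,0,0,0,-0.6],
)

```text
time: 23.58
position: [0.389, -0.3442, 0.1841]
tool_rot: [0.0, 1.0, -0.002, 0.002]
ft_force: [-0.7, -0.5, -1.1]
grip_width: 0.0695
grip_force: 0.0
```

```bash
python3 m.py|sed -n '1p;4p'; python3 - <<'E'
from h import *
w=robot.camera("wrist");s=robot.camera("scene")
g=lambda im:(255*(im/255.)**.45).astype(np.uint8)
cv2.imwrite("pics/c6.png",np.hstack([cv2.resize(g(w[120:270,220:420]),(400,300)),cv2.resize(g(s[150:225,185:285]),(400,300),interpolation=cv2.INTER_CUBIC)]))
E
```

```text
23.575 [ 0.38902197 -0.34415351  0.1841441 ] [-0.6538406  -0.47397151 -1.0991009 ] 0.36025452375691625 -113.90416405943236
[(8.75, 52), (45.5, 55), (88.25, 68), (132.75, 54), (144.75, 8), (178.75, 26), (200.0, 31), (225.75, 35), (254.0, 13), (272.5, 88), (307.0, 13), (319.0, 58), (343.0, 80)]
```

View pics/c6.png

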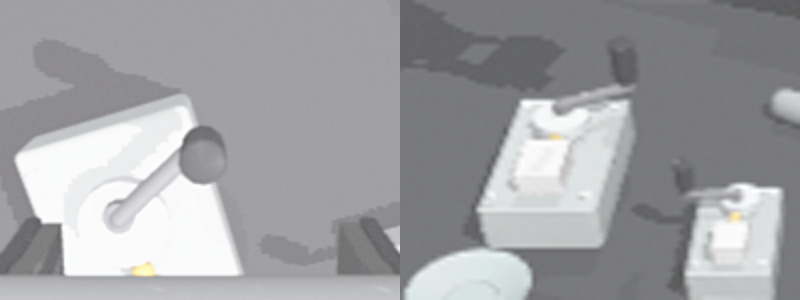

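The lever stands turned with its knob at crop (205,155). The disc is up against the shortened plunger, the fingers are clear, and the table's lines are unchanged.

```bash
python3 -c "
from rig import robot
print(robot.hand_in())"
```

```text
the job is handed in; nothing more can be done
None
```

I handed the job in at about 24 s: by the camera the sample table moved on 90° (within about 0.2°), the cam lever is within about 1° of its target with the plunger pushed in, and the arm is clear; the hand-in returned no verdict.

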